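# Load the last spindle of bangles and lid the tub

## Robot

A 6-joint arm with a two-finger parallel gripper is mounted at the origin on the work surface. World frame = base frame: x ahead of the robot, y to its left, z up, the work surface at z = 0. Lengths are in mm, angles in rad, forces in N, time in s.
With the tool pointing down it reaches from about 300 to 875 mm from the base axis. Payload 4.2 kg.
Tool frame: the origin (TCP) lies midway between the tips of the shut fingers; the grasp point (between the pads) lies 19 mm behind it (env.hold_point_z is the distance from the TCP to the grasp point, in mm); x points along the fingers, y is the direction in which the jaws open and shut, and the axes are right-handed (so a half turn about x gives the same grasp; the last joint's range is limited). The gripper opens to 85 mm and grips with 20 to 120 N. Pads are 22 mm wide; open, the fingers measure 114 mm over their backs; the gripper's body (76 mm by 85 mm) begins 54 mm behind the grasp point. The pads swing forward as they close: fully open they stand 13 mm farther back than shut.
Start: joints at [1.313, 0.32, 1.565, -0, 1.257, -0.02], TCP at [135.451, 558.833, 231.338] pointing down, gripper open.
Joint ranges: [-3.11, 3.11], [-0.84, 2.01], [0.21, 2.61], [-1.34, 4.49], [0.05, 2.63], [-2.56, 2.56]. Speed limits (rad/s): [2.57, 2.57, 3.14, 3.14, 3.14, 3.14].

## Interface

Orientations are given as [roll, pitch, yaw] about the fixed x, y, z axes, in that order (R = Rz(yaw) Ry(pitch) Rx(roll)).
In Python, from cell import env gives the robot as it stands.
- The arm moves only by the tool jog_arm, never from a script. Its argument "increments" is a list of rows, each an object with "xyz": the shift along the tool's x, y, z in cm, a list of three; "spin": the turn about the tool's x in degrees. A call has 1 to 5 rows; each row is the pose to reach, as a shift and turn from the pose measured when the call began, along the tool's axes at that moment; what a row does not reach only later rows make up. A row lasts 1/10 s, in which the tool goes at most 50 mm and 8.59 degrees, less where a joint would pass 70% of its speed; a pose out of reach is approached as far as the arm can. A call with a gripper value outside its range is refused whole. "hand" is the opening, from -1 (shut) to 1 (fully open), set as the call begins (left out, the last holds). The fingers move at their own pace and stop on an object; "newtons" is the grip in N (left out, the last holds). Time passes only in rows, so rows that repeat a pose let the fingers close. It gives the time, the measured TCP pose, the force and the opening at its end, in the units of the state.
- env.read_state(): the state, without advancing time (a new reading comes with each control period).
- env.capture(name): name is "scene" or "top" or "wrist"; returns a dict with "pixels" (384x512x3 uint8, red, green, blue), "fx", "fy", "cx", "cy" (pixels), "position" and "orientation" of the camera in the world; the wrist camera has in their place "tool_from_camera" (4x4, takes a point from camera to tool coordinates, whose origin is the TCP and whose axes are the tool frame's). Camera axes: x right, y up, looking along -z (the intrinsics and any distortion apply to the point x, -y, -z); pixel columns grow to the right and rows downward; lengths in mm; the calibration is good to about 2 mm. The wrist camera is an equidistant fisheye: a pixel r from the principal point sees the ray r / f radians off the axis. A picture is of the moment at which its call begins: read the wrist's pose just before it. There is no depth.
- env.sign_off(): hands the job in, once; it reports no verdict.
Trained networks look in the newest picture that a camera, given by its name, has taken for a name from the list of things; names that differ only in an ending like _2 or _b are one class to them, and where a whole thing is asked for, a point or a joint stands for the part that bears it (a point fixed in the world has none). Each returns a list of dicts, best first, with "p" (0 to 1); they miss things now and then, are a little off and sometimes report something else, mostly with a low value. They report only what shows in the picture. A call takes as long as a camera call. They do not tell look-alikes from the thing itself.
- env.masks_of(target, camera): "pixels" (384x512 bool, what is visible of it) and "xy" ([column, row] in pixels, amid what is visible of it).
The state is a dict: "time_s": time; "q": joint angles; "joint_vel": joint speeds; "effort": joint torques, N m; "tcp_pos": TCP position; "tool_rot": TCP orientation; "force": force on the tool from outside, world axes, zero at the start; "torque": the same for the moment, N m; "finger_gap": finger opening in mm.
Only numpy, scipy, OpenCV 4.12 (cv2) and the standard library are available. Lean on these libraries where they do the work, as an engineer would, in place of code of your own. Each camera call takes 0.05 s, during which the arm holds its last target.

## Task

Two white tubs stand open on the packing bench: one already has a layer of blue bangles in its bottom, the other is empty. Stand the spindle that carries the bangles upright in the tub with the bangles, on top of that layer, then close the same tub with the large lid so that it sits flat and fully home on the rim. The empty spindle, the empty tub and the small lid are not needed.

Things in the scene. Friction and masses are not known exactly. Their poses are not given: they have to be found in the camera images.
- tub_rim (a point): Tub to fill and close: round white plastic, 150 mm outside, 142 mm inside diameter, 130 mm tall, straight-sided, loose, 0.8 kg. A firm level layer of blue bangles fills its bottom, top 25 mm above the bench. The point is the centre of its mouth at rim level, 130 mm above the bench; z up. An identical tub is empty; the two may be swapped.
- spindle_center (a point): Loaded spindle, 0.12 kg: white foot 56 mm diameter, 5 mm thick; white post 20 mm diameter, its top 80 mm above the foot's underside; four blue bangles (54 mm diameter) round it from 5 to 41 mm up. The bare post above them is the grip. Point on its axis, 40 mm above the foot's underside; z up. A like spindle has no bangles; the two may be swapped.
- lid_center (a point): Large lid, white, 0.15 kg: disc 158 mm diameter, 5 mm thick; under it a plug 12 mm deep, tapering from 132 to 116 mm diameter; on top an upright grey knob 24 mm diameter, 33 mm high. Point on its axis, 25 mm above the plug's underside, 25 mm below the knob's top; z up. Fully home it is 13 mm above the rim. The small lid (100 mm) may be swapped with it.
There are look-alikes about, which are no part of the job. Of the things shaped like the part that bears spindle_center, the blue one is meant. Leave any red look-alike of the part that bears lid_center alone.

How it is judged:
By the outcome, as a careful person would: the job done as asked, in the order asked, and still so for the second after the job is handed in, with the robot touching nothing.
It also fails if it takes over 58 s, if anything falls off the work surface, if the arm or the gripper's body presses on something with over 40 N, if the wrist force passes 120 N, or if a joint passes its speed limit or range.

## Working session

There is one attempt and no reset: what is moved stays moved. The work goes in short steps, Python scripts to look and compute and a tool call to move; the robot and the scene stay as the last step left them, time stands still between calls to the robot, and variables do not carry over. Pictures are saved under pics/ and viewed, and the job is handed in when it is done.

Besides the shell and the picture viewer there is one more tool, called after ">>>" by a JSON object that holds its "name" and its "arguments", one argument or row to a line. jog_arm: Moves the arm, as the interface text tells. Its arguments: {"type":"object","properties":{"increments":{"type":"array","items":{"type":"object","properties":{"xyz":{"type":"array","items":{"type":"number"}},"spin":{"type":"number"}}}},"hand":{"type":"number"},"newtons":{"type":"number"}},"required":["increments"]}

```bash
mkdir -p pics; ls
python3 - <<'E'
from cell import env
import cv2
s=env.read_state();print(s)
for n in("scene","top","wrist"):
    c=env.capture(n);cv2.imwrite(f"pics/{n}0.png",c["pixels"][:,:,::-1])
    print(n,{k:v for k,v in c.items() if k!="pixels"})
    for t in("tub_rim","spindle_center","lid_center"):
        print(t,[(round(d["p"],2),[round(float(x)) for x in d["xy"]],int(d["pixels"].sum())) for d in env.masks_of(t,n)])
E
```

```text
pics
{'time_s': 0.0, 'q': array([ 1.31299464e+00,  3.20286157e-01,  1.56570042e+00, -4.42383948e-06,
        1.25739450e+00, -1.99548963e-02]), 'joint_vel': array([ 0.00085501,  0.00103853, -0.00053815, -0.00095792,  0.00013125,
        0.00011008]), 'effort': array([-1.26193132e-03, -4.15499175e+01, -2.34166646e+01, -3.87824712e-04,
        8.05388612e-03, -4.27809118e-05]), 'tcp_pos': array([135.32715473, 558.34695477, 230.47725372]), 'tool_rot': array([-1.58839949,  1.56900789, -1.82624492]), 'force': array([-0.71989253, -0.17786905,  0.49397314]), 'torque': array([-0.05651047,  0.00821516, -0.02553875]), 'finger_gap': 85.38502835458291}
scene {'fx': 478.160689984406, 'fy': 478.160689984406, 'cx': 266.3777519432467, 'cy': 193.17743367535218, 'position': array([1167.90076922,  309.28230668, 1042.37241569]), 'orientation': array([0.69686602, 0.0067008 , 1.97260758])}
tub_rim [(0.89, [162, 227], 4178)]
spindle_center [(0.63, [191, 150], 401), (0.62, [214, 191], 400), (0.56, [188, 176], 406)]
lid_center [(0.96, [268, 227], 2294), (0.94, [372, 190], 1923)]
top {'fx': 375.1742204724121,
[... 252 characters left out ...]
nter [(0.86, [375, 207], 399), (0.79, [332, 200], 371), (0.75, [387, 243], 438)]
lid_center [(0.9, [182, 267], 2808), (0.8, [267, 184], 2571)]
wrist {'fx': 297.3186396354542, 'fy': 297.3186396354542, 'cx': 258.40354522547386, 'cy': 187.01122432106212, 'tool_from_camera': array([[-3.13837842e-05,  3.05569419e-01, -9.52169801e-01,
        -1.42832828e+02],
       [ 9.99999585e-01, -8.57613878e-04, -3.08184890e-04,
         7.49233652e-01],
       [-9.10765913e-04, -9.52169415e-01, -3.05569265e-01,
        -7.82828419e+01],
       [ 0.00000000e+00,  0.00000000e+00,  0.00000000e+00,
         1.00000000e+00]])}
tub_rim []
spindle_center [(0.95, [5, 344], 431)]
lid_center [(0.97, [85, 265], 3165)]
```

View pics/scene0.png

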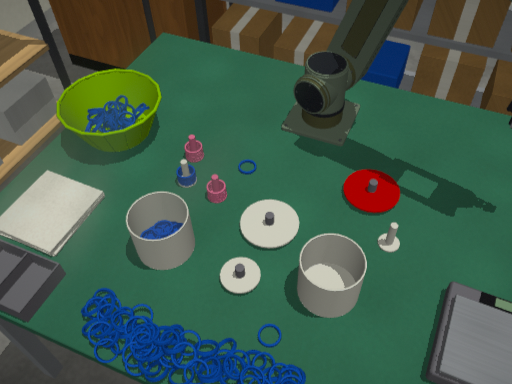

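View pics/top0.png

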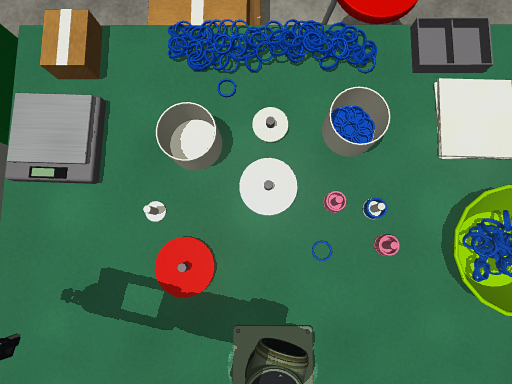

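View pics/wrist0.png

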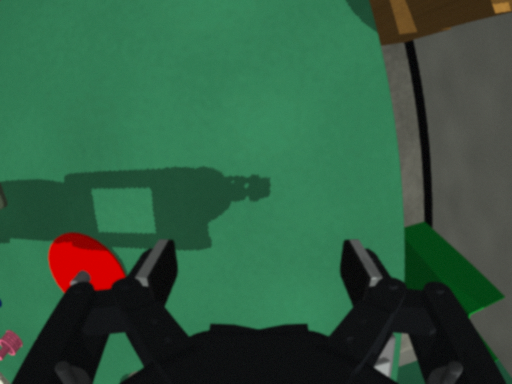

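The loaded blue spindle is at top (375,207) / scene (187,175). The filled tub is at top (355,121) / scene (162,230), and the large white lid at top (268,184) / scene (269,223). The pink spindles and the red lid are decoys. Next I'll fit the models to the masks.

```bash
cat > h.py <<'E'
import numpy as np,cv2
from scipy.spatial.transform import Rotation as R
from scipy.optimize import minimize
from cell import env
def rot(o): return R.from_euler('xyz',o).as_matrix()
def proj(c,P,state=None):
    P=np.asarray(P,float)
    if "position" in c:
        p=(P-c["position"])@rot(c["orientation"])
        return np.c_[c["fx"]*p[:,0]/-p[:,2]+c["cx"], c["fy"]*(-p[:,1])/-p[:,2]+c["cy"]]
    T=np.array(c["tool_from_camera"]);Rt=rot(state["tool_rot"])
    p=((P-state["tcp_pos"])@Rt-T[:3,3])@T[:3,:3]
    v=np.c_[p[:,0],-p[:,1],-p[:,2]];r=np.hypot(v[:,0],v[:,1]);th=np.arctan2(r,v[:,2])
    return np.c_[c["fx"]*th*v[:,0]/r+c["cx"],c["fy"]*th*v[:,1]/r+c["cy"]]
a=np.linspace(0,2*np.pi,60,endpoint=False)
def ring(r,z): return np.c_[r*np.cos(a),r*np.sin(a),0*a+z]
MODELS={ # list of convex parts, z from underside
"tub_rim":[np.r_[ring(75,0),ring(75,130)]],
"spindle_center":[np.r_[ring(28,0),ring(28,5)],np.r_[ring(27,5),ring(27,41)],np.r_[ring(10,0),ring(10,80)]],
"lid_center":[np.r_[ring(66,12),ring(58,0)],np.r_[ring(79,12),ring(79,17)],np.r_[ring(12,17),ring(12,50)]]}
def sil(c,name,xyz,state=None,S=4):
    m=np.zeros((384*S,512*S),np.uint8)
    for part in MODELS[name]:
        uv=proj(c,part+np.asarray(xyz),state)
        h=cv2.convexHull(((uv+.5)*S).astype(np.int32)); cv2.fillConvexPoly(m,h,1)
    return cv2.resize(m.astype(np.float32),(512,384),interpolation=cv2.INTER_AREA)
def fit(c,name,mask,x0,z=0,state=None):
    M=mask.astype(np.float32)
    f=lambda p:-np.minimum(M,s:=sil(c,name,[p[0],p[1],z],state)).sum()/np.maximum(M,s).sum()
    r=minimize(f,x0[:2],method="Nelder-Mead",options=dict(initial_simplex=[x0[:2],[x0[0]+15,x0[1]],[x0[0],x0[1]+15]],xatol=.1,fatol=1e-5))
    return r.x,-r.fun
def ray(c,xy,z,state=None):
    r=minimize(lambda p:((proj(c,[[p[0],p[1],z]],state)[0]-xy)**2).sum(),[400,0],method="Nelder-Mead");return r.x
E
python3 - <<'E'
from h import *
W={"top":{"tub_rim":(355,121),"spindle_center":(375,207),"lid_center":(267,184)},"scene":{"tub_rim":(162,227),"spindle_center":(188,176),"lid_center":(268,227)}}
hh={"tub_rim":65,"spindle_center":30,"lid_center":17}
for n in W:
    c=env.capture(n)
    for t,xy in W[n].items():
        for d in env.masks_of(t,n):
            if np.hypot(*(np.array(d["xy"])-xy))<12:
                x0=ray(c,xy,hh[t]); print(n,t,x0,fit(c,t,d["pixels"],x0))
E
```

```text
top tub_rim [ 637.16779477 -215.8017816 ] (array([ 631.37261245, -210.32725642]), np.float64(0.9769807457923889))
top spindle_center [ 412.58738056 -270.06352733] (array([ 410.19778976, -270.03384   ]), np.float64(0.9205915927886963))
top lid_center [475.64039027  16.31720101] (array([471.16622946,  14.37921116]), np.float64(0.9591162800788879))
scene spindle_center [ 418.18109597 -259.44461463] (array([ 412.22270477, -270.24732544]), np.float64(0.9443596601486206))
scene lid_center [486.25390159  16.81822032] (array([470.94334113,  13.28097314]), np.float64(0.976590633392334))
```

```bash
cat >> h.py <<'E'
def plan(target,yaw=None):
    """target TCP xyz; yaw: desired direction of tool y in xy-plane (rad, mod pi). prints cm & deg"""
    s=env.read_state();Rt=rot(s["tool_rot"])
    d=Rt.T@(np.array(target)-s["tcp_pos"])/10
    print("t",round(s["time_s"],2),"tcp",s["tcp_pos"].round(1),"q",s["q"].round(2),"F",s["force"].round(1),"gap",round(s["finger_gap"],1))
    print("R",Rt.round(3).tolist())
    print("shift cm",d.round(2), "norm mm",round(np.linalg.norm(d)*10))
E
python3 - <<'E'
from h import *
plan([400,100,230]);plan([411.2,-270,150])
E
```

```text
t 1.0 tcp [135.5 558.8 231.4] q [ 1.31  0.32  1.56  0.    1.26 -0.02] F [-0.3 -0.2 -0.7] gap 85.2
R [[0.0, 0.236, 0.972], [0.0, 0.972, -0.236], [-1.0, 0.0, -0.0]]
shift cm [  0.13 -38.36  36.52] norm mm 530
t 1.0 tcp [135.5 558.8 231.4] q [ 1.31  0.32  1.56  0.    1.26 -0.02] F [-0.3 -0.2 -0.7] gap 85.2
R [[0.0, 0.236, 0.972], [0.0, 0.972, -0.236], [-1.0, 0.0, -0.0]]
shift cm [  8.12 -74.06  46.32] norm mm 877
```

>>> {"name": "jog_arm", "arguments": {
  "increments": [
    {"xyz": [0, -38.4, 36.5], "spin": 76.4},
    {"xyz": [0, -38.4, 36.5], "spin": 76.4},
    {"xyz": [0, -38.4, 36.5], "spin": 76.4},
    {"xyz": [0, -38.4, 36.5], "spin": 76.4},
    {"xyz": [0, -38.4, 36.5], "spin": 76.4}
  ],
  "hand": 0
}}

```text
time_s: 1.5
tcp_pos: [260.7, 340.5, 231.5]
tool_rot: [1.68, 1.57, 0.687]
force: [1.0, 0.5, -0.2]
finger_gap: 42.4
```

Run:
```python
from h import *
plan([400,100,230]);plan([411.2,-270,150])
```

```text
t 1.5 tcp [260.7 340.5 231.5] q [ 0.89  0.09  1.87 -0.    1.18  0.31] F [ 1.   0.5 -0.2] gap 42.4
R [[0.001, 0.838, 0.546], [0.001, 0.546, -0.838], [-1.0, 0.001, -0.0]]
shift cm [ 0.15 -1.46 27.75] norm mm 278
t 1.5 tcp [260.7 340.5 231.5] q [ 0.89  0.09  1.87 -0.    1.18  0.31] F [ 1.   0.5 -0.2] gap 42.4
R [[0.001, 0.838, 0.546], [0.001, 0.546, -0.838], [-1.0, 0.001, -0.0]]
shift cm [  8.13 -20.74  59.36] norm mm 634
```

>>> {"name": "jog_arm", "arguments": {
  "increments": [
    {"xyz": [0, -1.5, 27.8], "spin": 33.1},
    {"xyz": [0, -1.5, 27.8], "spin": 33.1},
    {"xyz": [0, -1.5, 27.8], "spin": 33.1},
    {"xyz": [0, -1.5, 27.8], "spin": 33.1},
    {"xyz": [0, -1.5, 27.8], "spin": 33.1}
  ]
}}

```text
time_s: 2.0
tcp_pos: [385.6, 123.7, 231.9]
tool_rot: [2.058, 1.569, 0.485]
force: [0.9, 0.9, -0.7]
finger_gap: 42.9
```

Run:
```python
from h import *
plan([411.2,-270,180])
```

```text
t 2.0 tcp [385.6 123.7 231.9] q [0.28 0.05 1.91 0.   1.18 0.28] F [ 0.9  0.9 -0.7] gap 42.9
R [[0.002, 1.0, -0.002], [0.001, -0.002, -1.0], [-1.0, 0.002, -0.001]]
shift cm [ 5.15  2.63 39.37] norm mm 398
```

>>> {"name": "jog_arm", "arguments": {
  "increments": [
    {"xyz": [3, 2.6, 32], "spin": 0},
    {"xyz": [3, 2.6, 32], "spin": 0},
    {"xyz": [3, 2.6, 32], "spin": 0},
    {"xyz": [3, 2.6, 32], "spin": 0},
    {"xyz": [3, 2.6, 32], "spin": 0}
  ]
}}

```text
time_s: 2.5
tcp_pos: [404.9, -124.7, 208.6]
tool_rot: [1.838, 1.567, 0.264]
force: [0.6, 0.6, 0.6]
finger_gap: 42.6
```

>>> {"name": "jog_arm", "arguments": {
  "increments": [
    {"xyz": [0, 0, 8], "spin": 0},
    {"xyz": [0, 0, 8], "spin": 0},
    {"xyz": [0, 0, 8], "spin": 0}
  ]
}}

```text
time_s: 2.8
tcp_pos: [404.8, -208.3, 208.5]
tool_rot: [1.422, 1.567, -0.156]
force: [-0.3, -0.2, 0.3]
finger_gap: 42.5
```

```bash
cat > w.py <<'E'
import sys
from h import *
t,x,y,z,out=sys.argv[1],*map(float,sys.argv[2:5]),sys.argv[5]
s=env.read_state();c=env.capture("wrist");im=c["pixels"][:,:,::-1].copy()
for d in env.masks_of(t,"wrist"):
    x0=[x,y]; r,i=fit(c,t,d["pixels"],x0,z,s); print(round(d["p"],2),np.round(d["xy"]),int(d["pixels"].sum()),r.round(1),round(float(i),3))
for part in MODELS[t]:
    uv=proj(c,part+np.array([x,y,z]),s);cv2.polylines(im,[cv2.convexHull(uv.astype(np.int32))],True,(0,255,255),1)
cv2.imwrite("pics/"+out,im)
plan([411.2,-270,180])
E
python3 w.py spindle_center 411.2 -270 0 w1.png
```

```text
0.97 [260. 217.] 2113 [ 408.9 -271.5] 0.97
0.58 [275. 131.] 2136 [ 411.2 -270. ] 0.0
0.56 [180. 234.] 1594 [ 411.2 -270. ] 0.0
t 2.9 tcp [ 404.4 -204.9  208.4] q [-0.5   0.14  1.86  0.    1.13 -0.49] F [-0.5  0.4  1.4] gap 42.6
R [[0.003, 1.0, -0.004], [0.002, -0.004, -1.0], [-1.0, 0.003, -0.002]]
shift cm [2.83 0.7  6.51] norm mm 71
```

View pics/w1.png

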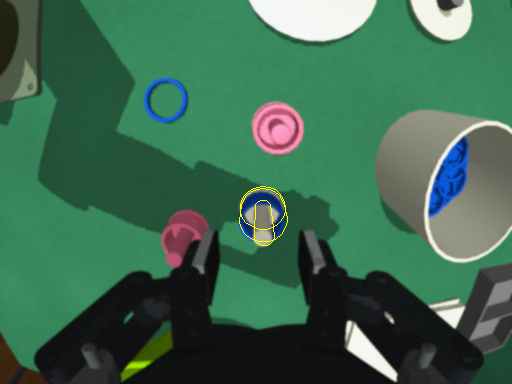

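The wrist view shows the blue spindle at (262,218), within about 2 mm of the predicted outline. The fingers straddle its x. I'll use (410,-271).

>>> {"name": "jog_arm", "arguments": {
  "increments": [
    {"xyz": [5, 0.6, 4], "spin": 0.2},
    {"xyz": [9, 0.6, 6.6], "spin": 0.2},
    {"xyz": [9, 0.6, 6.6], "spin": 0.2},
    {"xyz": [9, 0.6, 6.6], "spin": 0.2},
    {"xyz": [9, 0.6, 6.6], "spin": 0.2}
  ]
}}

```text
time_s: 3.4
tcp_pos: [411.0, -269.8, 119.4]
tool_rot: [1.943, 1.567, 0.365]
force: [0.7, 0.5, 0.3]
finger_gap: 43.0
```

Run:
```python
from h import *
plan([410,-271,49])
```

```text
t 3.4 tcp [ 411.  -269.8  119.4] q [-0.61  0.29  1.92  0.    0.93 -0.6 ] F [0.7 0.5 0.3] gap 43.0
R [[0.004, 1.0, -0.007], [0.002, -0.007, -1.0], [-1.0, 0.004, -0.002]]
shift cm [ 7.04 -0.13  0.13] norm mm 70
```

>>> {"name": "jog_arm", "arguments": {
  "increments": [
    {"xyz": [3.5, -0.1, 0.1], "spin": 0},
    {"xyz": [7, -0.1, 0.1], "spin": 0},
    {"xyz": [7, -0.1, 0.1], "spin": 0},
    {"xyz": [7, -0.1, 0.1], "spin": 0}
  ]
}}

```text
time_s: 3.8
tcp_pos: [411.3, -270.4, 51.1]
tool_rot: [1.683, 1.565, 0.106]
force: [-0.2, 0.2, 0.1]
finger_gap: 42.8
```

>>> {"name": "jog_arm", "arguments": {
  "increments": [
    {"xyz": [0, 0, 0]},
    {"xyz": [0, 0, 0]},
    {"xyz": [0, 0, 0]},
    {"xyz": [0, 0, 0]},
    {"xyz": [0, 0, 0]}
  ],
  "hand": -1,
  "newtons": 50
}}

```text
invalid input at $.increments[0]: expected keys xyz, spin
```

>>> {"name": "jog_arm", "arguments": {
  "increments": [
    {"xyz": [-2, 0, 0]},
    {"xyz": [-2, 0, 0]},
    {"xyz": [-2, 0, 0]}
  ]
}}

```text
invalid input at $.increments[0]: expected keys xyz, spin
```

```bash
python3 w.py spindle_center 410 -271 20 w2.png
```

```text
0.97 [116. 255.] 5172 [ 410. -271.] 0.0
0.86 [250. 229.] 7611 [ 409.5 -266.5] 0.715
0.71 [281.  50.] 8114 [ 410. -271.] 0.0
t 3.9 tcp [ 412.  -271.2   51.8] q [-0.61  0.38  2.    0.01  0.75 -0.61] F [ 0.6 -1.1  1. ] gap 42.9
R [[0.008, 1.0, -0.006], [-0.001, -0.006, -1.0], [-1.0, 0.008, 0.001]]
shift cm [-12.82   0.02  -0.11] norm mm 128
```

View pics/w2.png

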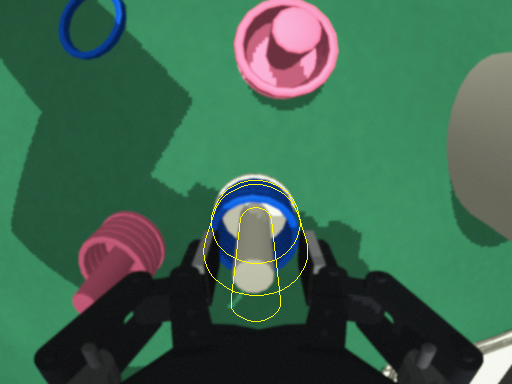

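The spindle's post sits between the fingers at (253,260), still on the bench because the close was refused for a missing key.

>>> {"name": "jog_arm", "arguments": {
  "increments": [
    {"xyz": [0, 0, 0], "spin": 0},
    {"xyz": [0, 0, 0], "spin": 0},
    {"xyz": [0, 0, 0], "spin": 0},
    {"xyz": [0, 0, 0], "spin": 0},
    {"xyz": [0, 0, 0], "spin": 0}
  ],
  "hand": -1,
  "newtons": 50
}}

```text
time_s: 4.4
tcp_pos: [412.7, -271.6, 53.1]
tool_rot: [1.368, 1.561, -0.209]
force: [-0.5, 0.1, 7.0]
finger_gap: 18.3
```

```bash
python3 w.py spindle_center 410 -271 0 w3.png
```

```text
0.72 [255. 220.] 6552 [ 412.5 -271.1] 0.808
0.72 [118. 257.] 6289 [ 410. -271.] 0.0
0.7 [279.  47.] 7905 [ 410. -271.] 0.0
t 4.5 tcp [ 412.7 -271.6   53.1] q [-0.61  0.38  2.    0.01  0.76 -0.61] F [-1.7  1.8  7.4] gap 18.4
R [[0.01, 1.0, -0.007], [-0.002, -0.007, -1.0], [-1.0, 0.01, 0.002]]
shift cm [-12.69  -0.02  -0.14] norm mm 127
```

View pics/w3.png

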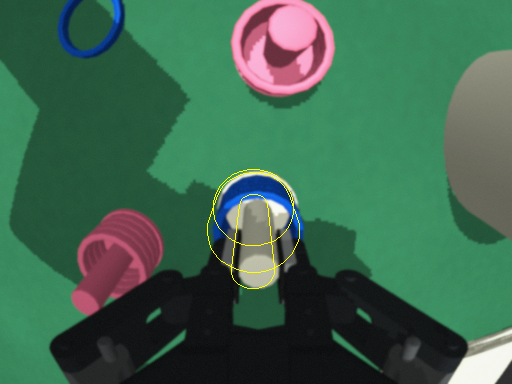

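>>> {"name": "jog_arm", "arguments": {
  "increments": [
    {"xyz": [-4, 0, 0], "spin": 0},
    {"xyz": [-8, 0, 0], "spin": 0},
    {"xyz": [-12, 0, 0], "spin": 0},
    {"xyz": [-16, 0, 0], "spin": 0},
    {"xyz": [-16, 0, 0], "spin": 0}
  ]
}}

```text
time_s: 5.0
tcp_pos: [413.7, -273.2, 218.8]
tool_rot: [1.149, 1.549, -0.428]
force: [0.5, -0.2, -0.8]
finger_gap: 18.4
```

Run:
```python
from h import *
plan([631.4,-210,210])
c=env.capture("scene");cv2.imwrite("pics/s2.png",c["pixels"][:,:,::-1])
for d in env.masks_of("tub_rim","scene"): print(d["p"],d["xy"],fit(c,"tub_rim",d["pixels"],[631,-210]))
```

```text
t 5.0 tcp [ 413.7 -273.2  218.8] q [-0.61  0.19  1.77  0.    1.15 -0.6 ] F [ 0.5 -0.2 -0.8] gap 18.4
R [[0.02, 1.0, -0.007], [-0.009, -0.007, -1.0], [-1.0, 0.02, 0.009]]
shift cm [ 1.26 21.71 -6.47] norm mm 227
0.85 [160.9, 227.8] (array([ 631.54439693, -211.26531528]), np.float64(0.9623172879219055))
```

View pics/s2.png

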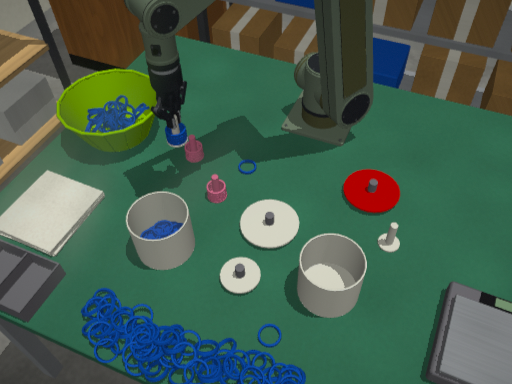

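>>> {"name": "jog_arm", "arguments": {
  "increments": [
    {"xyz": [0, 5, -1.5], "spin": 0},
    {"xyz": [0, 10, -3], "spin": 0},
    {"xyz": [0, 15, -4.5], "spin": 0},
    {"xyz": [0.5, 19, -6], "spin": 0},
    {"xyz": [0.5, 21.7, -6.4], "spin": 0}
  ]
}}

```text
time_s: 5.6
tcp_pos: [630.4, -206.2, 207.1]
tool_rot: [1.54, 1.564, -0.035]
force: [-0.1, -0.5, -1.5]
finger_gap: 18.7
```

>>> {"name": "jog_arm", "arguments": {
  "increments": [
    {"xyz": [0, 0, 0], "spin": 0},
    {"xyz": [0, 0, 0], "spin": 0}
  ]
}}

```text
time_s: 5.8
tcp_pos: [629.3, -205.4, 203.6]
tool_rot: [2.869, 1.569, 1.295]
force: [-0.8, -0.1, -1.6]
finger_gap: 18.3
```

```bash
python3 w.py tub_rim 631.4 -210.8 0 w4.png;python3 - <<'E'
from h import *
plan([631.4,-210.8,80])
E
```

```text
0.85 [259. 168.] 16372 [ 628.8 -212. ] 0.63
0.71 [121.  24.] 4576 [ 631.4 -210.8] 0.0
t 5.9 tcp [ 628.8 -206.3  205.6] q [-0.34  0.47  1.39  0.    1.28 -0.33] F [ 0.5  0.  -0.6] gap 18.4
R [[0.003, 1.0, -0.005], [0.001, -0.005, -1.0], [-1.0, 0.003, -0.001]]
shift cm [  2.49 -21.74   6.47] norm mm 228
t 5.9 tcp [ 628.8 -206.3  205.6] q [-0.34  0.47  1.39  0.    1.28 -0.33] F [ 0.5  0.  -0.6] gap 18.4
R [[0.003, 1.0, -0.005], [0.001, -0.005, -1.0], [-1.0, 0.003, -0.001]]
shift cm [12.56  0.22  0.45] norm mm 126
```

View pics/w4.png

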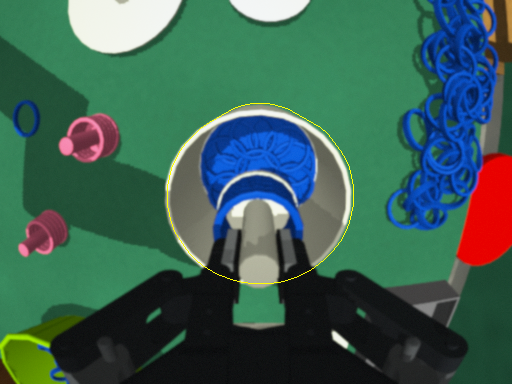

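The wrist view shows the tub rim matching the prediction. The spindle is held upright over the blue layer at about (258,215).

>>> {"name": "jog_arm", "arguments": {
  "increments": [
    {"xyz": [3, 0.2, 0.4], "spin": 0},
    {"xyz": [6, 0.2, 0.4], "spin": 0},
    {"xyz": [9, 0.2, 0.4], "spin": 0},
    {"xyz": [11.5, 0.2, 0.4], "spin": 0},
    {"xyz": [11.5, 0.2, 0.4], "spin": 0}
  ]
}}

```text
time_s: 6.4
tcp_pos: [627.1, -210.0, 87.0]
tool_rot: [-2.149, 1.564, 2.557]
force: [-0.9, 0.3, -1.2]
finger_gap: 18.4
```

>>> {"name": "jog_arm", "arguments": {
  "increments": [
    {"xyz": [0, 0, 0], "spin": 0},
    {"xyz": [0, 0, 0], "spin": 0}
  ]
}}

```text
time_s: 6.6
tcp_pos: [627.1, -210.6, 88.5]
tool_rot: [-2.208, 1.566, 2.498]
force: [-0.1, 0.5, -0.7]
finger_gap: 18.3
```

```bash
python3 w.py tub_rim 631.4 -210.8 0 w5.png;python3 - <<'E'
from h import *
plan([631.4,-210.8,78])
E
```

```text
0.97 [292. 185.] 39463 [ 628.7 -212.2] 0.543
t 6.7 tcp [ 627.8 -210.5   88.8] q [-0.34  0.56  1.54  0.    1.04 -0.34] F [ 0.9 -1.  -1.7] gap 18.5
R [[-0.002, 1.0, -0.007], [0.002, -0.007, -1.0], [-1.0, -0.002, -0.002]]
shift cm [ -9.08 -21.64   6.07] norm mm 242
t 6.7 tcp [ 627.8 -210.5   88.8] q [-0.34  0.56  1.54  0.    1.04 -0.34] F [ 0.9 -1.  -1.7] gap 18.5
R [[-0.002, 1.0, -0.007], [0.002, -0.007, -1.0], [-1.0, -0.002, -0.002]]
shift cm [1.08 0.36 0.03] norm mm 11
```

View pics/w5.png

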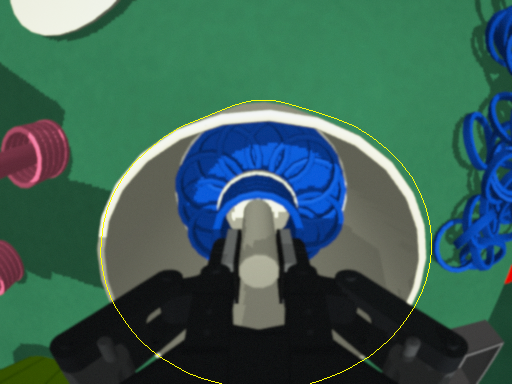

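Nearly there: the spindle is over the layer and centred well enough, with clearance to the walls. I'll creep down to contact.

>>> {"name": "jog_arm", "arguments": {
  "increments": [
    {"xyz": [0.3, 0.2, 0], "spin": 0},
    {"xyz": [0.5, 0.2, 0], "spin": 0},
    {"xyz": [0.7, 0.2, 0], "spin": 0},
    {"xyz": [0.7, 0.2, 0], "spin": 0}
  ]
}}

```text
time_s: 7.1
tcp_pos: [629.5, -210.4, 81.4]
tool_rot: [-2.261, 1.567, 2.445]
force: [-0.2, -0.2, -0.4]
finger_gap: 18.6
```

>>> {"name": "jog_arm", "arguments": {
  "increments": [
    {"xyz": [0.2, 0, 0], "spin": 0},
    {"xyz": [0.3, 0, 0], "spin": 0},
    {"xyz": [0.3, 0, 0], "spin": 0}
  ]
}}

```text
time_s: 7.4
tcp_pos: [629.5, -210.3, 78.6]
tool_rot: [-2.251, 1.566, 2.455]
force: [-0.8, 1.2, 0.1]
finger_gap: 18.4
```

>>> {"name": "jog_arm", "arguments": {
  "increments": [
    {"xyz": [0.1, 0, 0], "spin": 0},
    {"xyz": [0.2, 0, 0], "spin": 0},
    {"xyz": [0.2, 0, 0], "spin": 0}
  ]
}}

```text
time_s: 7.7
tcp_pos: [629.5, -210.2, 78.5]
tool_rot: [-2.345, 1.567, 2.361]
force: [-3.4, 1.2, 8.8]
finger_gap: 18.9
```

Contact: 8.8 N at TCP z 78.5, as expected. Release.

>>> {"name": "jog_arm", "arguments": {
  "increments": [
    {"xyz": [0, 0, 0], "spin": 0},
    {"xyz": [0, 0, 0], "spin": 0},
    {"xyz": [0, 0, 0], "spin": 0},
    {"xyz": [-0.3, 0, 0], "spin": 0}
  ],
  "hand": -0.1
}}

```text
time_s: 8.1
tcp_pos: [629.1, -210.1, 80.8]
tool_rot: [-2.218, 1.566, 2.487]
force: [0.9, -0.3, -1.2]
finger_gap: 38.5
```

>>> {"name": "jog_arm", "arguments": {
  "increments": [
    {"xyz": [-2, 0, 0], "spin": 0},
    {"xyz": [-6, 0, 0], "spin": 0},
    {"xyz": [-10, 0, 0], "spin": 0},
    {"xyz": [-14, 0, 0], "spin": 0},
    {"xyz": [-14, 0, 0], "spin": 0}
  ]
}}

```text
time_s: 8.6
tcp_pos: [632.7, -211.6, 227.9]
tool_rot: [1.412, 1.562, -0.165]
force: [0.0, 0.1, 0.6]
finger_gap: 38.3
```

```bash
python3 w.py spindle_center 630 -210 25 w6.png;python3 - <<'E'
from h import *
plan([471,13.8,150])
E
```

```text
0.9 [251. 166.] 2205 [ 628.9 -209.3] 0.961
0.87 [ 49. 225.] 1427 [ 630. -210.] 0.0
0.57 [ 92. 131.] 1836 [ 630. -210.] 0.0
t 8.7 tcp [ 630.  -210.7  221.9] q [-0.34  0.47  1.35  0.    1.32 -0.33] F [-0.9  0.6 -0.9] gap 38.5
R [[-0.002, 1.0, -0.006], [0.002, -0.006, -1.0], [-1.0, -0.002, -0.002]]
shift cm [  4.21 -21.84   6.08] norm mm 231
t 8.7 tcp [ 630.  -210.7  221.9] q [-0.34  0.47  1.35  0.    1.32 -0.33] F [-0.9  0.6 -0.9] gap 38.5
R [[-0.002, 1.0, -0.006], [0.002, -0.006, -1.0], [-1.0, -0.002, -0.002]]
shift cm [  7.26 -16.03 -22.33] norm mm 284
```

View pics/w6.png

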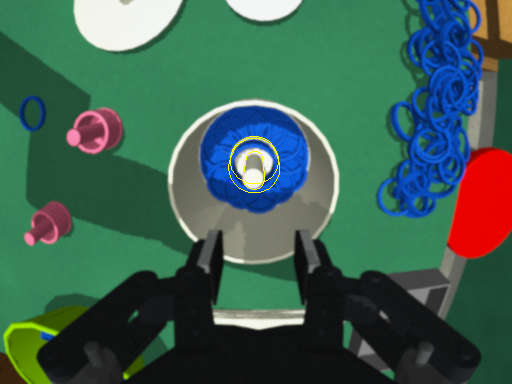

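The spindle stands upright in the tub at (253,165), fit IoU 0.96. Now the lid.

>>> {"name": "jog_arm", "arguments": {
  "increments": [
    {"xyz": [0, -2, -4], "spin": 0},
    {"xyz": [0, -5, -8.5], "spin": 0},
    {"xyz": [0, -7, -13], "spin": 0},
    {"xyz": [0, -9, -17], "spin": 0},
    {"xyz": [0, -11, -21], "spin": 0}
  ]
}}

```text
time_s: 9.2
tcp_pos: [519.0, 1.7, 220.6]
tool_rot: [-1.993, 1.565, 2.713]
force: [1.1, 0.5, 0.5]
finger_gap: 38.0
```

>>> {"name": "jog_arm", "arguments": {
  "increments": [
    {"xyz": [1, -2.5, -4.5], "spin": 0},
    {"xyz": [2, -4.5, -8.5], "spin": 0},
    {"xyz": [2, -4.5, -8.5], "spin": 0},
    {"xyz": [2, -4.5, -8.5], "spin": 0}
  ]
}}

```text
time_s: 9.6
tcp_pos: [473.3, 87.6, 199.6]
tool_rot: [-1.752, 1.562, 2.956]
force: [0.0, 0.1, 0.0]
finger_gap: 38.7
```

```bash
python3 w.py lid_center 471 13.8 0 w7.png;python3 - <<'E'
from h import *
plan([471,13.8,80])
E
```

```text
0.8 [258. 216.] 10501 [468.5  12.5] 0.872
0.61 [86. 58.] 9468 [471.   13.8] 0.0
t 9.7 tcp [474.8  86.4 200.5] q [0.15 0.2  1.81 0.   1.13 0.16] F [-0.   0.   1.4] gap 38.4
R [[-0.006, 1.0, -0.007], [0.002, -0.007, -1.0], [-1.0, -0.006, -0.002]]
shift cm [ 2.02 -6.1  35.68] norm mm 363
t 9.7 tcp [474.8  86.4 200.5] q [0.15 0.2  1.81 0.   1.13 0.16] F [-0.   0.   1.4] gap 38.4
R [[-0.006, 1.0, -0.007], [0.002, -0.007, -1.0], [-1.0, -0.006, -0.002]]
shift cm [12.04 -0.26  7.28] norm mm 141
```

View pics/w7.png

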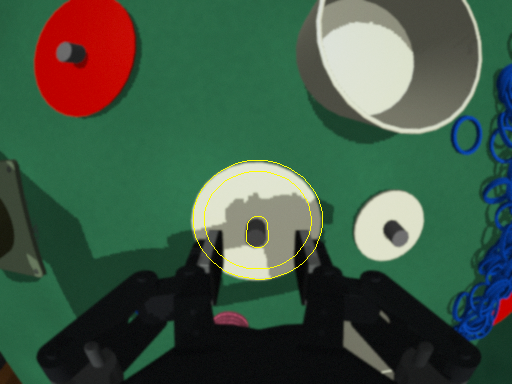

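The large white lid at (257,220) matches the outline.

>>> {"name": "jog_arm", "arguments": {
  "increments": [
    {"xyz": [3, -0.3, 2.5], "spin": 0},
    {"xyz": [6, -0.3, 5], "spin": 0},
    {"xyz": [9, -0.3, 7.3], "spin": 0},
    {"xyz": [11, -0.3, 7.3], "spin": 0},
    {"xyz": [11, -0.3, 7.3], "spin": 0}
  ]
}}

```text
time_s: 10.2
tcp_pos: [469.1, 11.6, 87.9]
tool_rot: [-1.705, 1.558, 2.996]
force: [-0.6, 0.4, 0.5]
finger_gap: 38.4
```

>>> {"name": "jog_arm", "arguments": {
  "increments": [
    {"xyz": [0, 0, 0], "spin": 0}
  ]
}}

```text
time_s: 10.3
tcp_pos: [470.0, 10.7, 88.2]
tool_rot: [-1.713, 1.559, 2.986]
force: [1.2, 0.5, 0.7]
finger_gap: 38.6
```

Run:
```python
from h import *
plan([471,13.5,23])
```

```text
t 10.3 tcp [470.   10.7  88.2] q [-0.    0.31  1.99  0.    0.85  0.01] F [1.2 0.5 0.7] gap 38.6
R [[-0.012, 1.0, -0.013], [0.002, -0.013, -1.0], [-1.0, -0.012, -0.002]]
shift cm [ 6.52  0.17 -0.27] norm mm 65
```

>>> {"name": "jog_arm", "arguments": {
  "increments": [
    {"xyz": [2.5, 0.2, -0.2], "spin": 0},
    {"xyz": [5, 0.2, -0.2], "spin": 0},
    {"xyz": [6.3, 0.2, -0.2], "spin": 0},
    {"xyz": [6.3, 0.2, -0.2], "spin": 0}
  ]
}}

```text
time_s: 10.7
tcp_pos: [471.4, 12.7, 24.9]
tool_rot: [-1.692, 1.558, 3.008]
force: [-0.7, 0.3, 0.4]
finger_gap: 38.5
```

```bash
python3 w.py lid_center 471 13.8 0 w8.png;python3 - <<'E'
from h import *
plan([471,13.5,23])
E
```

```text
0.94 [257. 200.] 40997 [468.3  12.9] 0.822
0.63 [5. 8.] 184 [471.   13.8] 0.0
t 10.8 tcp [472.6  12.8  26.3] q [0.   0.4  2.06 0.   0.69 0.01] F [-0.2  0.2  1. ] gap 38.4
R [[-0.01, 1.0, -0.013], [0.002, -0.013, -1.0], [-1.0, -0.01, -0.002]]
shift cm [-15.36  -5.93  28.33] norm mm 328
t 10.8 tcp [472.6  12.8  26.3] q [0.   0.4  2.06 0.   0.69 0.01] F [-0.2  0.2  1. ] gap 38.4
R [[-0.01, 1.0, -0.013], [0.002, -0.013, -1.0], [-1.0, -0.01, -0.002]]
shift cm [ 0.33 -0.15 -0.07] norm mm 4
```

View pics/w8.png

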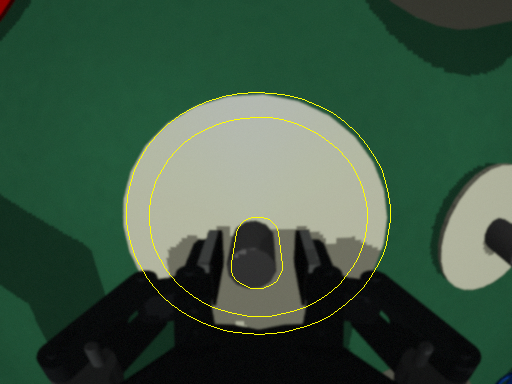

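The knob is between the fingers at (255,250), about 2 mm left of centre. I'll trim that and grip.

>>> {"name": "jog_arm", "arguments": {
  "increments": [
    {"xyz": [0.1, -0.2, 0], "spin": 0},
    {"xyz": [0.1, -0.2, 0], "spin": 0},
    {"xyz": [0.1, -0.2, 0], "spin": 0},
    {"xyz": [0.1, -0.2, 0], "spin": 0},
    {"xyz": [0.1, -0.2, 0], "spin": 0}
  ],
  "hand": -1,
  "newtons": 70
}}

```text
time_s: 11.3
tcp_pos: [471.4, 12.8, 26.9]
tool_rot: [-1.812, 1.564, 2.888]
force: [-1.7, -1.2, 4.7]
finger_gap: 21.8
```

>>> {"name": "jog_arm", "arguments": {
  "increments": [
    {"xyz": [-3, 0, 0], "spin": 0},
    {"xyz": [-6, 0, 0], "spin": 0},
    {"xyz": [-10, 0, 0], "spin": 0},
    {"xyz": [-14, 0, 0], "spin": 0},
    {"xyz": [-18, 0, 0], "spin": 0}
  ]
}}

```text
time_s: 11.8
tcp_pos: [472.3, 12.5, 209.2]
tool_rot: [-1.873, 1.565, 2.827]
force: [1.3, -0.8, -1.7]
finger_gap: 21.7
```

>>> {"name": "jog_arm", "arguments": {
  "increments": [
    {"xyz": [-0.5, 0, 0], "spin": 0},
    {"xyz": [-0.5, 0, 0], "spin": 0}
  ]
}}

```text
time_s: 12.0
tcp_pos: [472.8, 12.5, 215.8]
tool_rot: [-2.45, 1.569, 2.25]
force: [-0.4, 0.6, -2.2]
finger_gap: 21.7
```

```bash
python3 w.py lid_center 471 13.8 180 w9.png;python3 - <<'E'
from h import *
plan([631,-210.5,210])
E
```

```text
0.73 [259. 199.] 39071 [473.   13.3] 0.804
0.64 [86. 27.] 4747 [471.   13.8] 0.0
t 12.1 tcp [471.2  12.5 213. ] q [0.   0.17 1.81 0.   1.16 0.01] F [-0.3 -0.3 -2.3] gap 22.0
R [[-0.008, 1.0, -0.012], [0.002, -0.012, -1.0], [-1.0, -0.008, -0.002]]
shift cm [ 3.3  -5.63 28.32] norm mm 291
t 12.1 tcp [471.2  12.5 213. ] q [0.   0.17 1.81 0.   1.16 0.01] F [-0.3 -0.3 -2.3] gap 22.0
R [[-0.008, 1.0, -0.012], [0.002, -0.012, -1.0], [-1.0, -0.008, -0.002]]
shift cm [ 0.14 16.25 22.1 ] norm mm 274
```

View pics/w9.png

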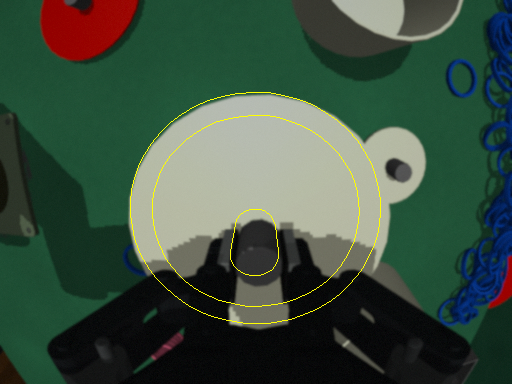

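The lid is held level. I'll re-check the tub before moving.

Run:
```python
from h import *
for n in("top","scene"):
    c=env.capture(n)
    for d in env.masks_of("tub_rim",n):
        print(n,round(d["p"],2),np.round(d["xy"]),[np.round(v,2) for v in fit(c,"tub_rim",d["pixels"],[631,-210])])
```

```text
top 0.59 [360. 113.] [array([ 631.8 , -211.39]), np.float64(0.87)]
scene 0.85 [157. 222.] [array([ 631.71, -211.45]), np.float64(0.9)]
```

>>> {"name": "jog_arm", "arguments": {
  "increments": [
    {"xyz": [0, 2.8, 3.8], "spin": 0},
    {"xyz": [0, 5.6, 7.6], "spin": 0},
    {"xyz": [0, 8.4, 11.4], "spin": 0},
    {"xyz": [0, 11.2, 15.2], "spin": 0},
    {"xyz": [0, 13.5, 18.4], "spin": 0}
  ]
}}

```text
time_s: 12.8
tcp_pos: [605.2, -175.3, 209.6]
tool_rot: [-1.757, 1.56, 2.942]
force: [-1.0, 1.2, -1.5]
finger_gap: 22.0
```

Run:
```python
from h import *
plan([631.2,-211,195])
```

```text
t 12.8 tcp [ 605.2 -175.3  209.6] q [-0.3   0.43  1.46 -0.    1.27 -0.29] F [-1.   1.2 -1.5] gap 22.0
R [[-0.01, 1.0, -0.013], [0.002, -0.013, -1.0], [-1.0, -0.011, -0.002]]
shift cm [1.43 2.66 3.54] norm mm 47
```

>>> {"name": "jog_arm", "arguments": {
  "increments": [
    {"xyz": [0, 1.5, 2], "spin": 0},
    {"xyz": [1, 2.7, 3.5], "spin": 0},
    {"xyz": [2, 2.7, 3.5], "spin": 0},
    {"xyz": [2, 2.7, 3.5], "spin": 0},
    {"xyz": [2, 2.7, 3.5], "spin": 0}
  ]
}}

```text
time_s: 13.3
tcp_pos: [630.7, -209.6, 188.4]
tool_rot: [-1.808, 1.558, 2.892]
force: [-1.1, 0.4, -1.7]
finger_gap: 21.8
```

>>> {"name": "jog_arm", "arguments": {
  "increments": [
    {"xyz": [0, 0, 0], "spin": 0},
    {"xyz": [0, 0, 0], "spin": 0}
  ]
}}

```text
time_s: 13.5
tcp_pos: [630.5, -208.8, 189.2]
tool_rot: [-1.815, 1.558, 2.886]
force: [0.4, 1.1, -1.3]
finger_gap: 22.0
```

Run:
```python
from h import *
plan([631.2,-211,160])
s=env.read_state()
for n in("top","scene"):
    c=env.capture(n);cv2.imwrite(f"pics/{n}3.png",c["pixels"][:,:,::-1])
    for d in env.masks_of("lid_center",n):
        r=fit(c,"lid_center",d["pixels"],s["tcp_pos"][:2],s["tcp_pos"][2]-26.9)
        print(n,round(d["p"],2),np.round(d["xy"]),r)
```

```text
t 13.5 tcp [ 630.5 -208.8  189.2] q [-0.34  0.49  1.4  -0.    1.27 -0.32] F [ 0.4  1.1 -1.3] gap 22.0
R [[-0.012, 1.0, -0.012], [0.003, -0.012, -1.0], [-1.0, -0.012, -0.003]]
shift cm [2.92 0.11 0.23] norm mm 29
top 0.9 [183. 266.] (array([ 630.5255478 , -208.78670147]), np.float64(0.0))
top 0.58 [344. 103.] (array([ 640.0696575 , -176.14604434]), np.float64(0.36660459637641907))
scene 0.91 [372. 190.] (array([ 630.5255478 , -208.78670147]), np.float64(0.0))
scene 0.73 [157. 209.] (array([ 633.96978732, -207.04826471]), np.float64(0.760191798210144))
```

View pics/scene3.png

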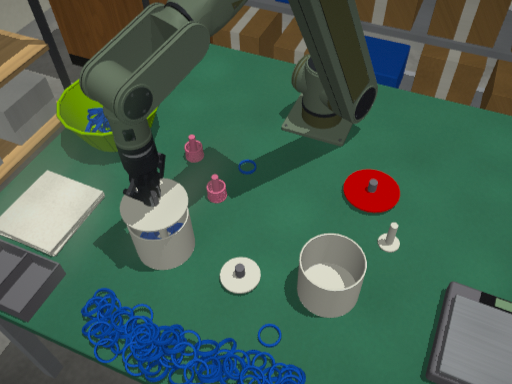

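The lid at (155,208) is hovering over the tub. I'll centre it and descend.

>>> {"name": "jog_arm", "arguments": {
  "increments": [
    {"xyz": [1, 0.15, 0.25], "spin": 0},
    {"xyz": [2, 0.15, 0.25], "spin": 0},
    {"xyz": [2.8, 0.15, 0.25], "spin": 0},
    {"xyz": [2.8, 0.15, 0.25], "spin": 0},
    {"xyz": [2.8, 0.15, 0.25], "spin": 0}
  ]
}}

```text
time_s: 14.2
tcp_pos: [631.7, -211.8, 160.4]
tool_rot: [-1.81, 1.557, 2.89]
force: [-0.5, -0.0, -1.5]
finger_gap: 21.4
```

```bash
python3 w.py lid_center 631.5 -211 135 w10.png
python3 - <<'E'
from h import *
plan([631.8,-211.5,145])
c=env.capture("scene");cv2.imwrite("pics/s4.png",cv2.resize(c["pixels"][140:300,80:260,::-1],None,fx=3.5,fy=3.5))
E
```

```text
0.93 [260. 198.] 39024 [ 631.6 -211.9] 0.786
t 14.3 tcp [ 632.1 -211.9  161.2] q [-0.34  0.51  1.43 -0.    1.21 -0.33] F [ 0.1  0.  -1. ] gap 21.7
R [[-0.011, 1.0, -0.012], [0.003, -0.012, -1.0], [-1.0, -0.011, -0.003]]
shift cm [ -1.64 -22.04   6.08] norm mm 229
t 14.3 tcp [ 632.1 -211.9  161.2] q [-0.34  0.51  1.43 -0.    1.21 -0.33] F [ 0.1  0.  -1. ] gap 21.7
R [[-0.011, 1.0, -0.012], [0.003, -0.012, -1.0], [-1.0, -0.011, -0.003]]
shift cm [ 1.62 -0.01 -0.03] norm mm 16
```

View pics/s4.png

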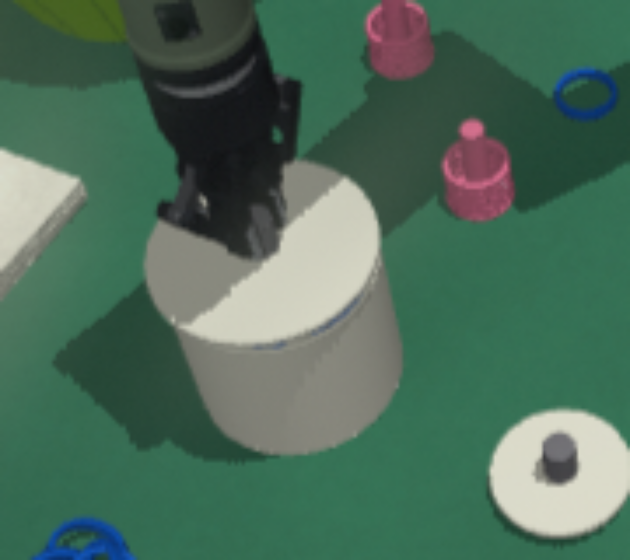

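View pics/w10.png

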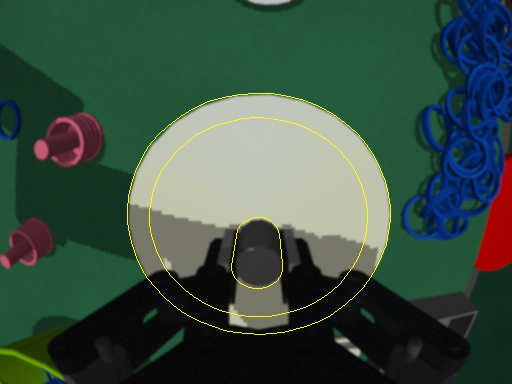

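The lid is centred over the mouth. I'll creep down, watching the force.

>>> {"name": "jog_arm", "arguments": {
  "increments": [
    {"xyz": [0.4, 0, 0], "spin": 0},
    {"xyz": [0.8, 0, 0], "spin": 0},
    {"xyz": [0.8, 0, 0], "spin": 0}
  ]
}}

```text
time_s: 14.65
tcp_pos: [631.6, -211.7, 152.6]
tool_rot: [-1.807, 1.558, 2.894]
force: [-0.4, 0.1, -1.6]
finger_gap: 21.9
```

>>> {"name": "jog_arm", "arguments": {
  "increments": [
    {"xyz": [0.3, 0, 0], "spin": 0},
    {"xyz": [0.5, 0, 0], "spin": 0},
    {"xyz": [0.5, 0, 0], "spin": 0}
  ]
}}

```text
time_s: 14.95
tcp_pos: [631.3, -211.6, 147.0]
tool_rot: [-1.814, 1.557, 2.886]
force: [0.5, 0.3, -1.1]
finger_gap: 21.7
```

>>> {"name": "jog_arm", "arguments": {
  "increments": [
    {"xyz": [0.15, 0, 0], "spin": 0},
    {"xyz": [0.25, 0, 0], "spin": 0},
    {"xyz": [0.25, 0, 0], "spin": 0}
  ]
}}

```text
time_s: 15.25
tcp_pos: [631.3, -211.6, 145.1]
tool_rot: [-1.81, 1.558, 2.89]
force: [-1.4, 0.4, 1.9]
finger_gap: 21.6
```

>>> {"name": "jog_arm", "arguments": {
  "increments": [
    {"xyz": [0.15, 0, 0], "spin": 0},
    {"xyz": [0.2, 0, 0], "spin": 0},
    {"xyz": [0.2, 0, 0], "spin": 0}
  ]
}}

```text
time_s: 15.55
tcp_pos: [631.3, -211.6, 144.9]
tool_rot: [-1.801, 1.559, 2.899]
force: [-4.0, 1.1, 7.5]
finger_gap: 21.8
```

Seated at the expected height (145) with 7.5 N. Release and back off.

>>> {"name": "jog_arm", "arguments": {
  "increments": [
    {"xyz": [0, 0, 0], "spin": 0},
    {"xyz": [0, 0, 0], "spin": 0},
    {"xyz": [0, 0, 0], "spin": 0},
    {"xyz": [-0.3, 0, 0], "spin": 0}
  ],
  "hand": 0
}}

```text
time_s: 15.95
tcp_pos: [631.0, -211.5, 147.2]
tool_rot: [-1.81, 1.557, 2.89]
force: [-0.2, 0.2, 0.1]
finger_gap: 42.9
```

>>> {"name": "jog_arm", "arguments": {
  "increments": [
    {"xyz": [-3, 0, 0], "spin": 0},
    {"xyz": [-7, 0, 0], "spin": 0},
    {"xyz": [-10, 0, -3], "spin": 0},
    {"xyz": [-10, 0, -6], "spin": 0},
    {"xyz": [-10, 0, -9], "spin": 0}
  ]
}}

```text
time_s: 16.45
tcp_pos: [633.9, -121.3, 249.0]
tool_rot: [-1.832, 1.56, 2.867]
force: [-0.1, 0.8, -0.4]
finger_gap: 42.4
```

>>> {"name": "jog_arm", "arguments": {
  "increments": [
    {"xyz": [0, -3, -4], "spin": 0},
    {"xyz": [0, -6, -8], "spin": 0},
    {"xyz": [0, -8, -12], "spin": 0},
    {"xyz": [0, -8, -12], "spin": 0},
    {"xyz": [0, -8, -12], "spin": 0}
  ]
}}

```text
time_s: 16.95
tcp_pos: [555.5, 0.4, 250.7]
tool_rot: [-1.811, 1.562, 2.891]
force: [0.2, -0.5, -0.1]
finger_gap: 42.9
```

Run:
```python
from h import *
plan([631.8,-211.5,145])
for n in("top","scene"):
    c=env.capture(n)
    b=(slice(140,300),slice(80,260)) if n=="scene" else (slice(60,220),slice(270,450))
    cv2.imwrite(f"pics/{n}5.png",cv2.resize(c["pixels"][b][:,:,::-1],None,fx=3.5,fy=3.5))
    for t,z in(("lid_center",118),("tub_rim",0)):
      for d in env.masks_of(t,n):
        M=d["pixels"].astype(np.float32)
        f=lambda p:-np.minimum(M,s:=sil(c,t,p)).sum()/np.maximum(M,s).sum()
        x0=np.array([631.,-211,z]);r=minimize(f,x0,method="Nelder-Mead",options=dict(initial_simplex=[x0,x0+[8,0,0],x0+[0,8,0],x0+[0,0,8]]))
        print(n,t,round(d["p"],2),np.round(d["xy"]),r.x.round(1),round(-r.fun,3))
```

```text
t 16.95 tcp [5.555e+02 4.000e-01 2.507e+02] q [-0.02  0.28  1.57  0.    1.3  -0.01] F [ 0.2 -0.5 -0.1] gap 42.9
R [[-0.009, 1.0, -0.011], [0.002, -0.011, -1.0], [-1.0, -0.009, -0.002]]
shift cm [10.45  7.95 21.13] norm mm 249
top lid_center 0.89 [183. 267.] [ 631. -211.  118.] 0.0
top lid_center 0.61 [363. 112.] [ 639.5 -216.3  102.6] 0.945
top tub_rim 0.56 [345. 146.] [  986.9  -544.9 -1657.9] 0.509
scene lid_center 0.87 [372. 188.] [ 631. -211.  118.] 0.0
scene lid_center 0.82 [155. 217.] [ 625.7 -220.   103. ] 0.975
scene tub_rim 0.57 [169. 248.] [ 394.2 -455.5 -579.6] 0.5
```

View pics/scene5.png

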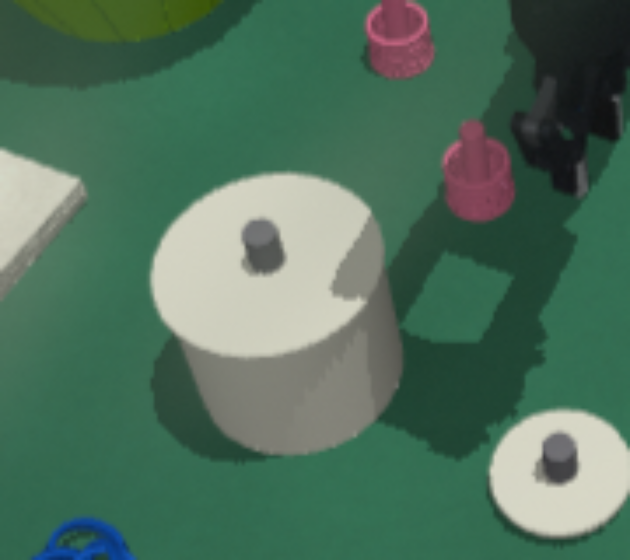

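View pics/top5.png

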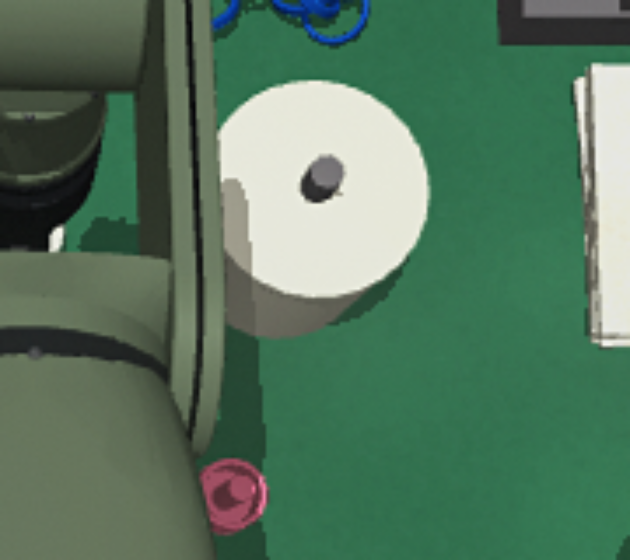

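The lid looks seated, but the arm hides part of the top view. I'll move clear and do a joint two-view fit with tilt.

>>> {"name": "jog_arm", "arguments": {
  "increments": [
    {"xyz": [0, -3, -4], "spin": 0},
    {"xyz": [0, -5, -8], "spin": 0},
    {"xyz": [0, -7, -12], "spin": 0},
    {"xyz": [0, -9, -16], "spin": 0},
    {"xyz": [0, -10, -20], "spin": 0}
  ]
}}

```text
time_s: 17.75
tcp_pos: [457.9, 201.0, 251.6]
tool_rot: [-1.8, 1.56, 2.897]
force: [1.2, 0.9, 0.2]
finger_gap: 42.9
```

```bash
cat > chk.py <<'E'
from h import *
MODELS["lid_center"]=MODELS["lid_center"][1:]
cs={n:env.capture(n) for n in("top","scene")};Ms={}
for n in cs:
    for d in env.masks_of("lid_center",n):
        if abs(d["xy"][0]-{"top":355,"scene":157}[n])<15: Ms[n]=d["pixels"].astype(np.float32);print(n,d["p"],d["xy"],d["pixels"].sum())
    im=cs[n]["pixels"][:,:,::-1].copy();im=cv2.resize(im,None,fx=4,fy=4,interpolation=cv2.INTER_CUBIC)
    for t,z,col in(("tub_rim",0,(0,0,255)),("lid_center",118,(0,200,0))):
        for part in MODELS[t]:
            uv=proj(cs[n],part+np.array([631.3,-211,z]));cv2.polylines(im,[cv2.convexHull(((uv+.5)*4).astype(np.int32))],True,col,1)
    u=(proj(cs[n],[[631,-211,90]])[0]*4).astype(int)
    cv2.imwrite(f"pics/{n}6.png",im[max(0,u[1]-280):u[1]+280,max(0,u[0]-300):u[0]+300])
base=MODELS["lid_center"]
def f(p):
    Rm=R.from_euler('xyz',[p[3]/100,p[4]/100,0]).as_matrix()
    MODELS["L"]=[b@Rm.T for b in base];t=0
    for n,M in Ms.items():
        s=sil(cs[n],"L",p[:3]);t-=np.minimum(M,s).sum()/np.maximum(M,s).sum()
    return t/len(Ms)
x0=np.array([631.,-211,118,0,0]);r=minimize(f,x0,method="Nelder-Mead",options=dict(initial_simplex=np.vstack([x0,x0+np.eye(5)*4]),maxiter=600))
print(r.x.round(2),-r.fun,"home IoU",-f(x0))
E
python3 chk.py
```

```text
top 0.91 [360.3, 110.8] 3230
scene 0.95 [153.5, 214.6] 2836
[ 6.3423e+02 -2.1072e+02  1.1846e+02 -1.1300e+00  3.0000e-01] 0.9763116836547852 home IoU 0.9456657
```

View pics/scene6.png

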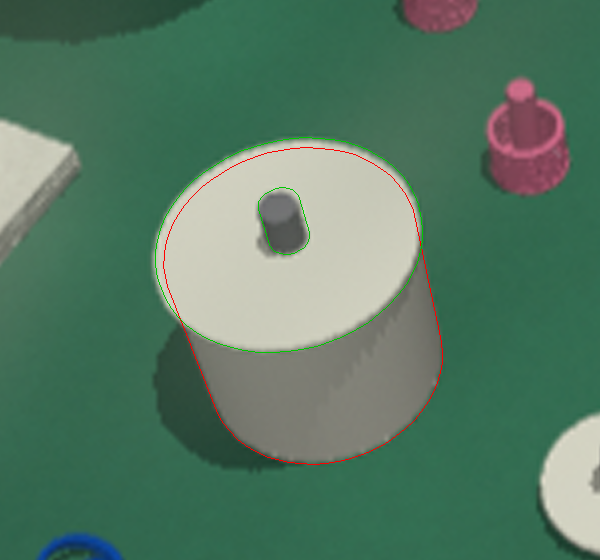

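View pics/top6.png

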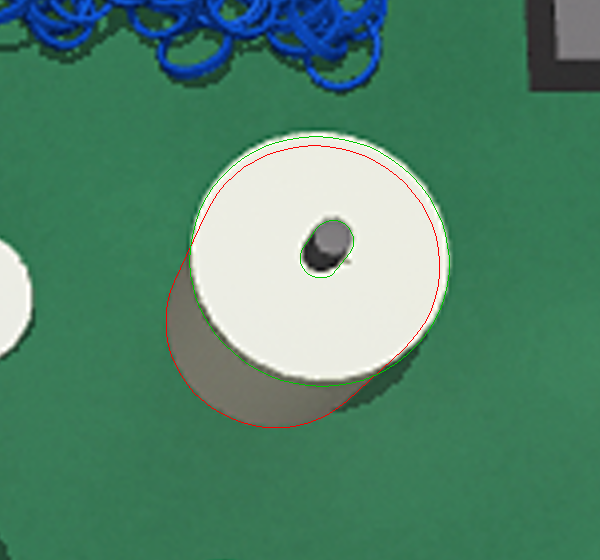

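Both overlays match the home pose within about a pixel (1–2 mm), with fitted plug height 118.5 against 118 nominal. The robot is clear, so I'll hand in.

```bash
python3 -c "
from cell import env
print(env.sign_off())"
```

```text
the job is handed in; nothing more can be done
None
```

The loaded blue spindle stands upright on the bangle layer in the filled tub, and the large white lid is closed on that tub. I handed the job in at about 18 s of the 58 s allowed.

- **Spindle:** it touched the layer at the expected height with about 9 N. After release, the wrist camera showed it upright near the centre of the tub (model match 0.96).
- **Lid:** it seated at the expected height with about 7.5 N. With the arm clear, a fit to both fixed cameras put it 118.5 mm above the bench at the plug's underside; fully home is 118 mm. It was within about 3 mm of the tub's centre.
- **Disagreements:** the same fit gave about 0.6° of tilt, which I took as measurement noise because the outlines show no gap. An earlier fit with the arm partly in view put the plug at about 103 mm from each camera on its own. I disregarded that because one view fixes height poorly, and the overlays and the two-camera fit contradict it.
- **Other checks:** no unexpected contact showed in the readings. The decoys, empty tub and small lid were left alone.

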